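# Ready the pressure recorder for a valve test

## Robot

A 6-joint arm with a two-finger parallel gripper is mounted at the origin on the work surface. World frame = base frame: x ahead of the robot, y to its left, z up, the work surface at z = 0. Lengths are in mm, angles in rad, forces in N, time in s.
With the tool pointing down it reaches from about 375 to 975 mm from the base axis. Payload 3.8 kg.
Tool frame: the origin (TCP) lies between the finger pads; the fingertips stand 14 mm ahead of it and the grasp point (between the pads) lies 5 mm behind it; z points along the fingers, y is the line along which they close (so a half turn about z gives the same grasp; the last joint's range is limited). The gripper opens to 88 mm and grips with 3 to 60 N. Pads are 18 mm wide; open, the fingers measure 123 mm over their backs; the gripper's body (75 mm by 187 mm) begins 45 mm behind the grasp point.
Start: joints at [1.107, 0.264, 1.604, -0, 1.274, -0.037], TCP at [279.42, 614.445, 252.706] pointing down, gripper open.
Joint ranges: [-2.63, 2.63], [-0.94, 2.18], [0.31, 2.57], [-1.31, 4.45], [0, 2.66], [-2.55, 2.55]. Speed limits (rad/s): [2.57, 2.57, 3.14, 3.14, 3.14, 3.14].

## Interface

Orientations are given as a unit quaternion [x, y, z, w].
In Python, from cell import ctrl gives the robot as it stands. Calls block until the motion is done:
- ctrl.goto(position, orientation): joint-space move of the TCP to a pose.
- ctrl.move_linear(position, rate=150, rotation=None): straight line of the TCP; rotation=None keeps the orientation; rate is the mean speed in mm/s.
- ctrl.set_joints(angles): joint-space move.
- ctrl.move_gripper(opening, f_grip=None): opening from 0.0 (shut) to 1.0 (fully open); f_grip is the grip in N (None keeps the last); returns when the fingers have stopped.
- ctrl.wait(seconds).
- ctrl.ik(position, orientation): joint angles nearest the present ones, or None.
- ctrl.read_state(): the state.
- ctrl.get_image(name): name is "side" or "top"; returns a dict with "image" (420x560x3 uint8, red, green, blue), "range_z" (420x560 float32, mm along the optical axis (not along the pixel's ray), 0 where there is no reading), "vfov" (degrees; the focal length in pixels is half the picture's height over the tangent of half this angle, whatever the lens; pixels are square), "cx", "cy" (the principal point, pixels), "camera_from_world" (4x4, takes a point from world to camera coordinates). Camera axes: x right, y up, looking along -z (the intrinsics and any distortion apply to the point x, -y, -z); pixel columns grow to the right and rows downward; lengths in mm; the calibration is good to about 2 mm. A picture is of the moment at which its call begins.
A pose or a line that the arm cannot do raises ctrl.IKError and nothing moves.
- ctrl.finish_job(): hands the job in; it is judged then, once.
The state is a dict: "clock": time; "joint_pos": joint angles; "joint_velocities": joint speeds; "effort": joint torques, N m; "position": TCP position; "tool_rot": TCP orientation; "force": force on the tool from outside, world axes, zero at the start; "moment": the same for the moment, N m; "gripper_width": opening from 0.0 (shut) to 1.0 (fully open); "gripper_force": force on a finger pad.
Only numpy, scipy, OpenCV 4.12 (cv2) and the standard library are available. Lean on these libraries where they do the work, as an engineer would, in place of code of your own. Each camera call takes 0.05 s, during which the arm holds its last target. There are 200 camera calls.

## Task

Get the grey pressure recorder ready for a test: put the orange battery cover into the battery bay on the recorder's top and push it down, battery and all, until it sits level and flush, and let go of it. Then raise the stiff blue screen by its handle to 70 degrees from closed, in line with the yellow angle strip beside it, and let go; last, press the green start key under the screen fully down and let it come back up, leaving the screen at 70 degrees and the cover flush. Leave the valve block, the spanner and the coupler where they are.

Things in the scene. Friction and masses are not known exactly. Their poses are not given: they have to be found in the camera images.
- recorder: grey field recorder case fixed to the bench, 200 (x) x 360 (y) x 60 mm high; origin at the centre of its underside, x points away from the user, y to the user's left. Screen on the left part (+y), battery bay on the right part (-y). A thin yellow strip on its left side, next to the screen, slopes at exactly 70 degrees as a mark for the screen.
- bay (a point): centre of the battery bay, 115 mm right of the recorder's centre, at the height of the ledge the cover must rest on, 54 mm above the bench and 6 mm below the top of the case; axes as the recorder. The recess is 106 (x) x 76 (y) mm, 6 mm deep (3 mm play each side of the cover); a yellow battery 84 x 54 mm stands up in its middle.
- battery (a joint): how far the yellow battery has been pushed down, m: at 0 its top is 8 mm above the ledge, at 0.008 level with the ledge. It starts at 0 to 0.003. It is held by friction: about 7 N pushes it down and it stays. The cover laid on it stands proud until pushed down.
- cover: orange flat cover lying loose on the bench, 100 (x) x 70 (y) x 6 mm, 60 g, with a grip rib across its middle on top: 12 mm thick (x), 45 mm long (y), rising 24 mm above the plate (its top 30 mm above the underside). Origin at the centre of the underside, z up; fits the bay either way round, long side along the recorder's x.
- screen (a joint): opening angle of the blue screen, rad: 0 closed (flat), 1.222 = 70 degrees, at most 2.2; starts at 0 to 0.2. The hinge is stiff, so the screen stays where it is left.
- screen_hinge (a point): on the hinge axis at the screen's mid width, near the recorder's far edge, 61 mm above the bench; turns with the screen. The axis runs along the recorder's y. The screen is 160 mm from hinge to free edge, 215 mm wide, 18 mm thick, its underside on the axis.
- screen_handle (a point): middle of the black carrying handle on the screen's free edge: a round bar 12 mm thick, straight for 120 mm along the recorder's y, 45 mm beyond the free edge, 205 mm from the hinge axis and 9 mm above the plane of the screen's underside. Axes turn with the screen. Open space between the bar and the screen's edge is 39 mm. About 5 N lifts it.
- start_key (a joint): how far the green start key is pressed, m: 0 up, 0.006 fully down; a spring of 5 N at full travel brings it back.
- start_key_top (a point): centre of the top of the round green start key, 28 mm diameter, on the black deck under the screen, 145 mm in front of the hinge axis and 45 mm right of the screen's mid line (at x -55, y +10 mm in the recorder's frame), hidden while the screen is down; its top is 58 mm and the deck 36 mm above the bench. White keys around it are only looks.
- valve_block: bystander: loose steel valve block 90 x 80 x 70 mm with three cartridges on top, 142 mm high in all, 2.5 kg; origin at the centre of the underside
- spanner: bystander: loose steel spanner 190 mm long (along its x), 8 mm thick, lying on the bench; origin at its middle on the underside
- coupler: bystander: loose brass coupler standing on end, 36 mm diameter, 60 mm high; origin at the centre of the underside
Things that resemble listed ones, but are neither listed nor needed, are in the scene too. Of the things like the cover, leave any that is black or brown; of the rest the larger one is meant.

How it is judged (in metres and radians):
On the way, in this order (a step that is already met when the one before it is completed fails the run):
1. the cover lies in the battery bay, pressed level and flush (within 1.8 mm of its ledge), and is let go (horizontal distance between cover and bay below 0.006 m and z of cover in the frame of bay between -0.002 and 0.0018 m and angle between cover's own z axis and vertical below 0.04 rad and contact force between the fingers and cover below 0.2 N), for 0.2 s.
2. the screen stands at 70 degrees (within 6) and is let go (value of joint screen between 1.117 and 1.327 rad and contact force between each of the arm, the fingers and screen below 0.2 N and velocity of joint screen below 0.05 rad/s), for 0.2 s.
3. the start key is pressed down by at least 4 mm of its 6 mm, with the screen still at 70 degrees (within 6) and the cover flush (value of joint start_key above 0.004 m and value of joint screen between 1.117 and 1.327 rad and horizontal distance between cover and bay below 0.006 m and z of cover in the frame of bay between -0.002 and 0.0018 m and angle between cover's own z axis and vertical below 0.04 rad), for 0.05 s.
At the end, for the whole second after the job is handed in: The cover lies in the battery bay within 6 mm of its centre, within 1.8 mm of its ledge and level within 2 degrees; the screen stands at 70 degrees, give or take 6; the start key has come back up; all is at rest (horizontal distance between cover and bay below 0.006 m and z of cover in the frame of bay between -0.002 and 0.0018 m and angle between cover's own z axis and vertical below 0.04 rad and value of joint screen between 1.117 and 1.327 rad and value of joint start_key below 0.0015 m and linear speed of cover below 0.02 m/s and velocity of joint screen below 0.05 rad/s); the robot touches nothing.
It fails at once if the valve block is shifted by more than 20 mm (distance of valve_block from where it was at the start of the episode above 0.02 m).
It fails at once if the spanner is shifted by more than 20 mm (distance of spanner from where it was at the start of the episode above 0.02 m).
It fails at once if the brass coupler is shifted by more than 20 mm (distance of coupler from where it was at the start of the episode above 0.02 m).
It fails at once if the coupler is tipped over (angle between coupler's own z axis and vertical above 0.5 rad).
It also fails if it takes over 67 s, if anything falls off the work surface, if the arm or the gripper's body presses on something with over 40 N, if the wrist force passes 120 N, or if a joint passes its speed limit or range.

## Working session

There is one attempt and no reset: what is moved stays moved. The work goes in short steps, each a Python script; the robot and the scene stay as the last script left them, time stands still between calls to the robot, and variables do not carry over. Pictures are saved under pics/ and viewed, at most 10 in all, crops included, and the job is handed in when it is done.

```bash
ls; mkdir -p pics; cat > h.py <<'E'
import numpy as np, cv2
from cell import ctrl
def grab(n):
    d=ctrl.get_image(n); d['f']=d['image'].shape[0]/2/np.tan(np.radians(d['vfov'])/2); return d
def cloud(d):
    """world points per pixel (H,W,3) from depth"""
    z=d['range_z']; v,u=np.mgrid[:z.shape[0],:z.shape[1]]
    c=np.stack([(u-d['cx'])/d['f']*z,-(v-d['cy'])/d['f']*z,-z,np.ones_like(z)],-1)
    return (c@np.linalg.inv(np.array(d['camera_from_world'])).T)[...,:3]
def save(n,im,s=1): cv2.imwrite('pics/'+n,cv2.resize(im[...,::-1],None,fx=s,fy=s,interpolation=cv2.INTER_CUBIC))
E
python3 - <<'E'
from h import *
import pickle
D={}
for n in('side','top'):
    d=grab(n);D[n]=d;save(n+'.png',d['image'],1.4)
    print(n,{k:v for k,v in d.items() if k not in('image','range_z')})
pickle.dump(D,open('d0.pkl','wb'))
E
```

```text
pics
side {'vfov': 53.240615118378805, 'cx': 274.3236699481623, 'cy': 213.16663844899725, 'camera_from_world': array([[ 9.59279402e-01, -2.82188271e-01, -1.23615933e-02,
        -4.65371331e+02],
       [ 1.54153739e-01,  4.86359264e-01,  8.60053075e-01,
        -1.47522482e+02],
       [-2.36684715e-01, -8.26936785e-01,  5.10054801e-01,
        -1.23817451e+03],
       [ 0.00000000e+00,  0.00000000e+00,  0.00000000e+00,
         1.00000000e+00]]), 'f': np.float64(418.9893230015698)}
top {'vfov': 49.725611892980965, 'cx': 283.7513048859424, 'cy': 212.5891171905032, 'camera_from_world': array([[ 4.80413179e-04, -9.99765300e-01,  2.16590354e-02,
        -1.18037949e+01],
       [ 9.94314368e-01,  2.78389717e-03,  1.06448049e-01,
        -5.35540285e+02],
       [-1.06483362e-01,  2.14847511e-02,  9.94082340e-01,
        -1.14590473e+03],
       [ 0.00000000e+00,  0.00000000e+00,  0.00000000e+00,
         1.00000000e+00]]), 'f': np.float64(453.1763599691226)}
```

View pics/top.png

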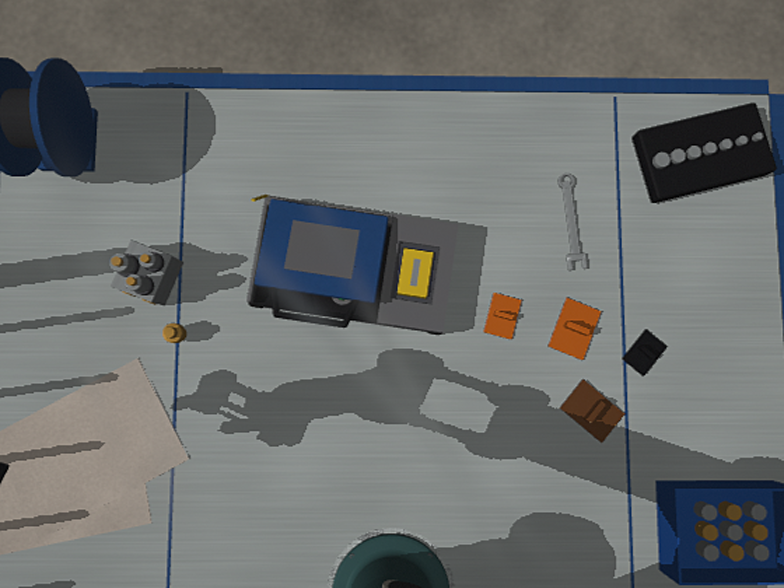

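View pics/side.png

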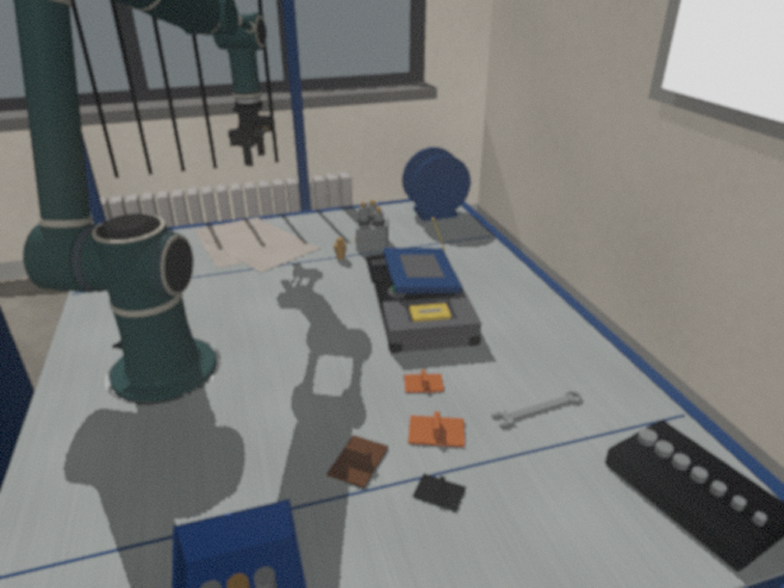

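The top view shows four things like the cover, in 1.4x pixels:
- small orange at (503,315)
- large orange at (575,328)
- black at (645,352)
- brown at (592,410)

By the description it is the large orange one. The recorder is around (370,265), its battery at (415,273) and the handle bar at (310,318).

```bash
cat >> h.py <<'E'
def cast(d,uv,z):
    """pixels -> world on plane z"""
    uv=np.atleast_2d(uv).astype(float); M=np.linalg.inv(np.array(d['camera_from_world']))
    r=np.c_[(uv[:,0]-d['cx'])/d['f'],-(uv[:,1]-d['cy'])/d['f'],-np.ones(len(uv))]@M[:3,:3].T
    o=M[:3,3]; return o+r*((z-o[2])/r[:,2])[:,None]
def blobs(m,amin=60):
    n,l,s,c=cv2.connectedComponentsWithStats(m.astype(np.uint8)); return [(l==i,s[i],c[i]) for i in range(1,n) if s[i][4]>amin]
def rect(m,d,z):
    v,u=np.nonzero(m); return cv2.minAreaRect(cast(d,np.c_[u,v],z)[:,:2].astype(np.float32))
E
python3 - <<'E'
from h import *
import pickle
D=pickle.load(open('d0.pkl','rb'))
for n in D:
    d=D[n];W=cloud(d);hsv=cv2.cvtColor(d['image'],cv2.COLOR_RGB2HSV);H,S,V=cv2.split(hsv)
    for nm,m,zz in(('orange',(H<14)&(S>170)&(V>90),6),('yellow',(H>=20)&(H<35)&(S>150)&(V>100),60),('blue',(H>100)&(H<125)&(S>140)&(V>60),0)):
        for b,s,c in blobs(m,100 if nm!='blue' else 1500):
            p=W[b]; r=rect(b,d,zz)
            print(n,nm,'px',c.round(),'n',s[4],'rect',np.round(r[0],1),np.round(r[1],1),round(r[2],1),'z pct',np.percentile(p[:,2],[5,50,95]).round(1))
            if nm=='blue' and s[4]<20000:
                q=p-p.mean(0); N=np.linalg.svd(q[::5],full_matrices=0)[2][2]; print('  plane',N.round(3),p.mean(0).round(1))
# recorder outline: top-view cloud, z>30 region near battery
d=D['top'];W=cloud(d);b=(W[...,2]>50)&(W[...,2]<64)&(W[...,0]>400)&(W[...,0]<900)&(abs(W[...,1])<300)
for m,s,c in blobs(b,500):
    r=cv2.minAreaRect(W[m][:,:2].astype(np.float32)); print('rec',c.round(),s[4],r, cv2.boxPoints(r).round())
im=d['image'];save('crop.png',im[130:300,170:450],2.8)
E
```

```text
side blue px [169. 391.] n 3963 rect [ 112.8 -499.5] [174.5 153.5] 0.0 z pct [ 2.1 16.9 76.5]
  plane [-0.17  -0.792 -0.587] [ 119.6 -510.1   29.6]
top orange px [359. 225.] n 550 rect [ 505.  -209.8] [52.4 76.9] 74.8 z pct [ 2.5  6.1 24.2]
top orange px [410. 234.] n 945 rect [ 481.1 -346.1] [68.4 99. ] 68.1 z pct [ 3.4  7.4 30.9]
top yellow px [296. 194.] n 602 rect [578.8 -41.5] [54.5 83.9] 81.7 z pct [57.6 61.5 65.6]
top blue px [324.  61.] n 5399 rect [963.5 -87.3] [1394.2  187.1] 83.1 z pct [-3.7  0.2  4.1]
  plane [ 0.87  -0.023  0.492] [ 956.9 -125.8    3.1]
top blue px [212. 178.] n 1525 rect [622.4 176.1] [238.1 127.5] 23.3 z pct [79.4 87.1 94.1]
  plane [ 0.081 -0.014  0.997] [615.4 167.4  92.7]
top blue px [511. 379.] n 2942 rect [  98.9 -610.1] [237.1 170. ] 89.6 z pct [ 1.7  6.4 82.1]
  plane [-0.84  -0.275  0.467] [ 113.3 -586.2   24.1]
rec [297. 194.] 3437 ((589.769287109375, 26.84430694580078), (267.76519775390625, 201.1742706298828), 81.5006103515625) [[ 470.  -91.]
 [ 669. -120.]
 [ 709.  144.]
 [ 510.  174.]]
```

View pics/crop.png

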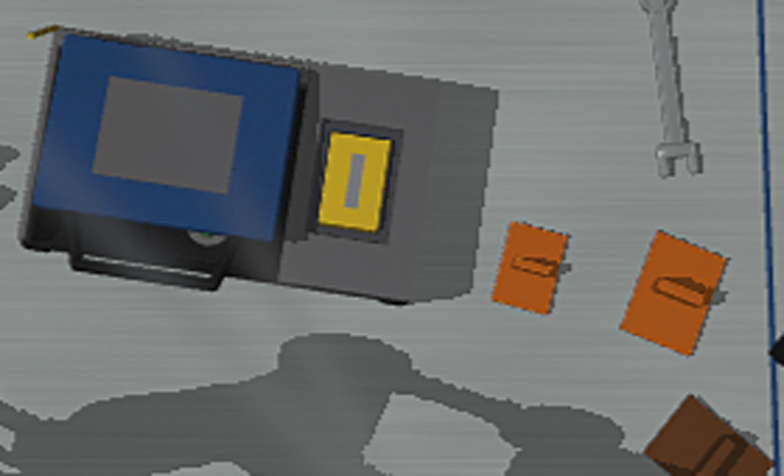

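The crop confirms the large orange plate: 68x99 mm, rib along its short side, yaw about -22°. The recorder yaw is about -8.3° and the battery centre is at (578.8, -41.5). Next I pick up the cover and check it.

```bash
cat >> h.py <<'E'
from scipy.spatial.transform import Rotation as Rot
YAW=np.radians(-8.3); BAY=np.array([578.8,-41.5])
def rec(x,y):  # recorder frame xy -> world xy
    c,s=np.cos(YAW),np.sin(YAW); return BAY+np.array([[c,-s],[s,c]])@[x,y+115]
def down(deg,tilt=0):
    """tool down, closing line at deg; tilt leans the tool's z toward recorder +x"""
    a=np.radians(deg); y=np.array([np.cos(a),np.sin(a),0]); z=np.array([0,0,-1.])
    R=Rot.from_matrix(np.c_[np.cross(y,z),y,z])
    return (Rot.from_rotvec(-np.radians(tilt)*np.array([-np.sin(YAW),np.cos(YAW),0]))*R).as_quat()
def best(p,deg,tilt=0):
    q0=np.array(ctrl.read_state()['joint_pos']);o=[]
    for k in(0,180):
        j=ctrl.ik(list(p),list(down(deg+k,tilt)))
        if j is not None:o.append((np.abs(np.array(j)-q0).max(),k))
    return list(down(deg+min(o)[1],tilt))
def F(): s=ctrl.read_state(); return np.round(s['force'],1),np.round(s['position'],1),round(s['clock'],1),round(s['gripper_width'],3)
E
python3 - <<'E'
from h import *
p=[481.1,-346.1]; q=best(p+[150],-21.9)
ctrl.move_gripper(0.5,40)
ctrl.goto(p+[150],q); ctrl.move_linear(p+[60]); ctrl.move_linear(p+[23],60)
print(F())
ctrl.move_gripper(0.0,40); print(F())
ctrl.move_linear(p+[150],120); print(F())
t=list(BAY)
q2=best(t+[140],np.degrees(YAW)); ctrl.goto(t+[140],q2); print(F(),ctrl.read_state()['joint_pos'])
for n in('top','side'):
    d=grab(n); save('held_%s.png'%n,d['image'],1.4)
    W=cloud(d);H,S,V=cv2.split(cv2.cvtColor(d['image'],cv2.COLOR_RGB2HSV))
    for b,s,c in blobs((H<14)&(S>170)&(V>60),60): print(n,c.round(),s[4],rect(b,d,123),np.percentile(W[b],[5,50,95],axis=0).round(1).tolist())
E
```

```text
(array([ 0. ,  0.8, -0.4]), array([ 481.2, -346.1,   22.9]), 5.8, 0.498)
(array([-0.1, -1.3,  1.1]), array([ 481.2, -346.2,   23.2]), 6.4, 0.131)
(array([-0.7, -0.7, -1. ]), array([ 480.5, -345.6,  148.9]), 7.6, 0.131)
(array([-0.8, -0.8, -0.3]), array([578.7, -42.4, 139.9]), 8.8, 0.134) [-1.15664953e-01  1.82665596e-01  1.92161534e+00 -6.65817754e-04
  1.03753477e+00  3.01448563e-02]
top [297. 208.] 102 ((537.5418090820312, -39.48710632324219), (35.337257385253906, 16.608308792114258), 80.64539337158203) [[529.2, -54.6, 119.9], [536.7, -39.3, 123.8], [545.9, -23.8, 127.9]]
top [359. 225.] 562 ((495.7479553222656, -187.26263427734375), (48.0989875793457, 69.13150024414062), 74.89767456054688) [[471.2, -234.9, 2.0], [504.0, -209.0, 6.0], [537.9, -184.1, 23.2]]
```

View pics/held_top.png

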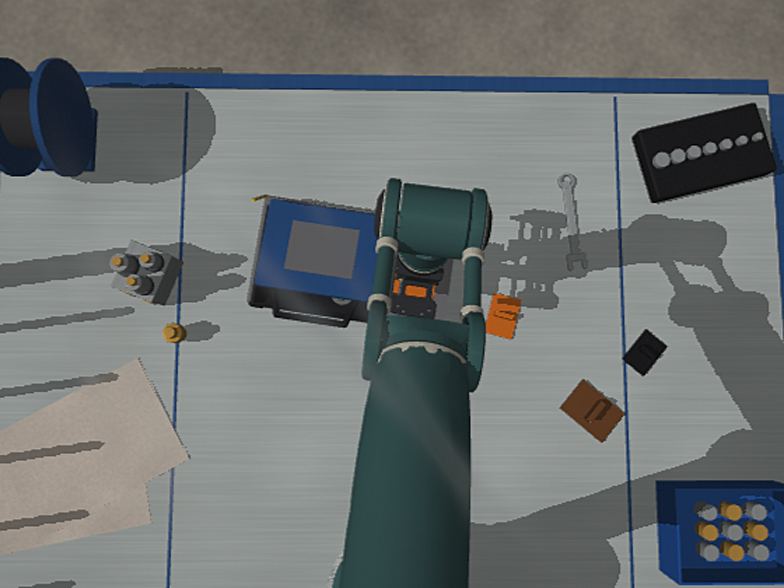

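View pics/held_side.png

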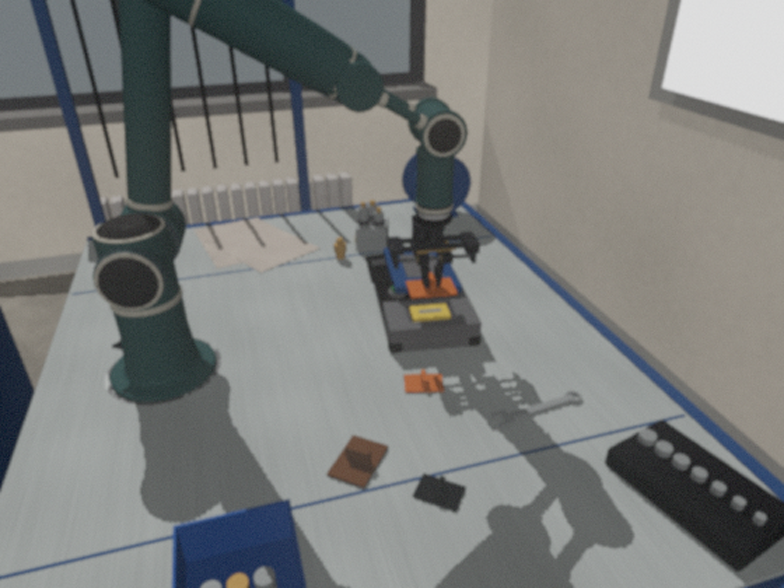

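The cover is held level by its rib over the bay: side view (430,287), battery at (430,312). Now I lower it stepwise with force checks.

```bash
python3 - <<'E'
from h import *
d=grab('side');H,S,V=cv2.split(cv2.cvtColor(d['image'],cv2.COLOR_RGB2HSV))
roi=np.zeros(H.shape,bool);roi[190:240,280:350]=1
for nm,m,z in(('bat',(H>=18)&(H<36)&(S>110)&(V>90)&roi,61),('cov',(H<14)&(S>120)&(V>90)&roi,122)):
    for b,s,c in blobs(m): print(nm,c.round(1),s[4],rect(b,d,z))
t=list(BAY)
ctrl.move_linear(t+[92],80); print(F())
for z in np.arange(89,79.5,-1.):
    ctrl.move_linear(t+[z],30); f=F(); print(z,f[0],f[1])
    if abs(f[0][2])>25: break
E
```

```text
bat [306.7 222.8] 254 ((577.340087890625, -47.664188385009766), (66.32565307617188, 85.81336212158203), 81.46007537841797)
cov [307.6 205.7] 386 ((579.3445434570312, -33.223838806152344), (104.7096176147461, 101.37889862060547), 81.67133331298828)
(array([ 0. ,  0.5, -0.4]), array([578.9, -41.4,  91.9]), 9.8, 0.133)
89.0 [ 0.  -0.4 -0.3] [579.  -41.5  89.3]
88.0 [-0.6  0.8 -0.5] [578.9 -41.5  88.1]
87.0 [ 0.4 -0.8 -0.8] [578.7 -41.5  86.9]
86.0 [-0.4 -1.2 -0.1] [578.7 -41.5  85.9]
85.0 [0.7 0.5 0.1] [578.7 -41.5  84.9]
84.0 [ 0.8 -0.9 -0.1] [578.8 -41.5  84. ]
83.0 [-2.6 -0.5  4.4] [578.8 -41.5  83.5]
82.0 [-2.3  0.7  4.5] [578.9 -41.5  82.5]
81.0 [-1.7  0.3  5. ] [579.  -41.5  81.6]
80.0 [-2.1  0.3  5.1] [579.  -41.5  80.6]
```

```bash
python3 - <<'E'
from h import *
t=list(BAY)
for z in np.arange(79,70,-.7):
    ctrl.move_linear(t+[z],30); f=F(); print(round(z,1),f[0],f[1],f[3])
    if abs(f[0][2])>25: break
E
```

```text
79.0 [-2.6  0.6  4.4] [579.  -41.5  79.6] 0.132
78.3 [-2.2  0.4  5.4] [579.  -41.5  78.9] 0.135
77.6 [-1.7 -0.5  5.6] [579.  -41.5  78.2] 0.132
76.9 [-2.1  0.1  4.8] [579.  -41.5  77.5] 0.13
76.2 [-3.1 -0.3  7.4] [579.1 -41.5  77.2] 0.136
75.5 [-5.2  0.1 12. ] [579.1 -41.5  77.2] 0.137
74.8 [-6.4  1.  15.9] [579.1 -41.5  77.2] 0.134
74.1 [-9.2  0.6 21.1] [579.1 -41.5  77.2] 0.135
73.4 [-11.3   1.2  23.9] [579.1 -41.5  77.2] 0.133
72.7 [-12.8   1.2  28.1] [579.1 -41.5  77.2] 0.136
```

It stopped at 77.2, which puts the underside at 54.0: seated. Now I release, tap the rib top and look.

```bash
python3 - <<'E'
from h import *
t=list(BAY)
ctrl.move_linear(t+[77.3],30); ctrl.move_gripper(0.45); print(F())
ctrl.move_linear(t+[125],100); ctrl.move_gripper(0.0)
ctrl.move_linear(t+[101],80)
for z in np.arange(99.5,92,-1):
    ctrl.move_linear(t+[z],30); f=F()
    if f[0][2]>14: break
print(f)
ctrl.move_linear(t+[150],120)
# move clear toward robot side at the handle
h=rec(-114,55); pre=list(rec(-240,55))+[220]
ctrl.goto(pre,best(pre,np.degrees(YAW))); ctrl.wait(.2)
d=grab('top');save('after.png',d['image'][130:300,170:450],2.8)
W=cloud(d);H,S,V=cv2.split(cv2.cvtColor(d['image'],cv2.COLOR_RGB2HSV))
for b,s,c in blobs((H<14)&(S>170)&(V>60),300): print(c.round(),s[4],rect(b,d,60),np.percentile(W[b][:,2],[5,50,95]))
hx=rec(-113,55); b=(np.linalg.norm(W[...,:2]-hx,axis=-1)<75)&(W[...,2]>78)&(W[...,2]<110)&(V<60)
for m,s,c in blobs(b,30): print('handle',c.round(),s[4],rect(m,d,86),np.percentile(W[m],[5,50,95],axis=0).round(0).tolist())
print(hx,F())
E
```

```text
(array([ 1.2, -0.4, -0.8]), array([578.7, -41.5,  77.1]), 15.6, 0.451)
(array([-8. ,  0.8, 16. ]), array([578.9, -41.5,  98.3]), 18.7, 0.005)
[296. 194.] 1068 ((579.5861206054688, -41.41675567626953), (70.72628021240234, 99.98155212402344), 81.62151336669922) [57.64528577 61.45053523 84.2175768 ]
[359. 225.] 561 ((500.7756652832031, -199.50131225585938), (50.146602630615234, 73.44622039794922), 74.89767456054688) [ 2.19276682  6.07103125 23.6627762 ]
handle [221. 225.] 309 ((507.2076721191406, 141.32479858398438), (142.29486083984375, 41.97517776489258), 81.5208740234375) [[481.0, 73.0, 88.0], [495.0, 148.0, 92.0], [524.0, 207.0, 96.0]]
[491.52414001 143.03163485] (array([-0.8, -0.6,  0.6]), array([366.5, 160.9, 219.8]), 20.7, 0.004)
```

View pics/after.png

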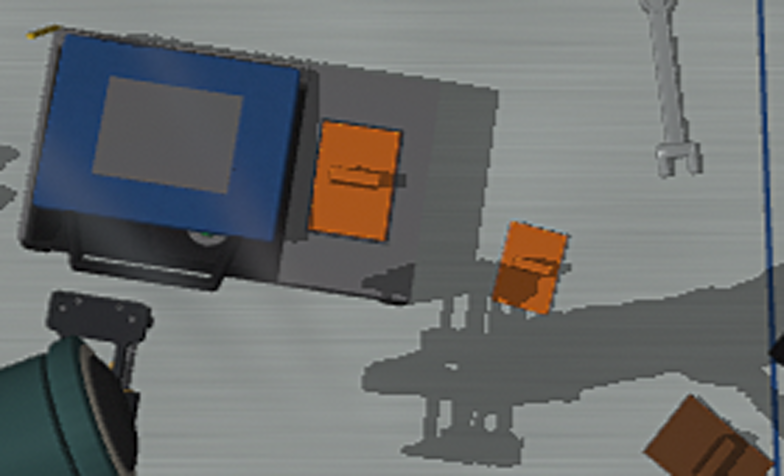

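The cover sits in the recess at crop (357,180), 0.8 mm from the battery centre found earlier. The handle bar runs from (78,263) to (218,285).

```bash
python3 - <<'E'
from h import *
d=grab('top'); px=np.array([[80,265],[216,285],[148,275]])/2.8+[170,130]
print(cast(d,px,90).round(1))
W=cloud(d)
p=np.concatenate([W[v-1:v+2,u-1:u+2].reshape(-1,3) for u,v in px.astype(int)]);print(p[:,2].round(0))
H,S,V=cv2.split(cv2.cvtColor(d['image'],cv2.COLOR_RGB2HSV))
# screen plane incl. grey window: points above 65 in screen footprint
c,s=np.cos(YAW),np.sin(YAW);R=np.array([[c,-s],[s,c]]);o=rec(0,0)
L=(W[...,:2]-o)@R; m=(L[...,0]>-60)&(L[...,0]<80)&(L[...,1]>-40)&(L[...,1]<150)
x=L[...,0][m];z=W[...,2][m];A=np.polyfit(x,z,1);print('slope',A,'theta',-np.arctan(A[0]))
h=rec(-114,55)
for th in(.05,.1,.15): print(th,rec(90-205*np.cos(th)+9*np.sin(th),55).round(1),61+205*np.sin(th)+9*np.cos(th))
E
```

```text
[[498.8 198.2  90. ]
 [481.6  79.7  90. ]
 [490.2 139.   90. ]]
[92. 98. 95. 95. 91. 93. 94. 94. 91. 90. 91. 89. 91. 90. 90. 91. 93.  4.
 96. 96. 90. 89. 93. 91. 90. 93. 93.]
slope [-7.99975424e-02  8.79960919e+01] theta 0.07982754371458582
0.05 [490.2 143.2] 80.23448204404374
0.1 [491.4 143. ] 90.420887900102
0.15 [493.2 142.8] 100.53375685851222
```

```bash
python3 - <<'E'
from h import *
def H(th,dz=0): return list(rec(90-205*np.cos(th)+9*np.sin(th),55))+[61+205*np.sin(th)+9*np.cos(th)+dz]
q=best(H(.08,60),np.degrees(YAW))
ctrl.move_gripper(0.4,25)
ctrl.goto(H(.08,60),q); ctrl.move_linear(H(.08,0),80); print(F())
ctrl.move_gripper(0.0,25); print(F())
for th in np.linspace(.08,1.222,13)[1:]:
    ctrl.move_linear(H(th),90); f=F(); print(round(th,2),f[0],f[1],f[3])
    if np.abs(f[0]).max()>60 or f[3]<.05: print('stop');break
print(F())
E
```

```text
(array([ 0.1, -0.3,  0.9]), array([491.3, 143.2,  86.6]), 22.9, 0.398)
(array([-0.1,  0.1,  0.9]), array([491.1, 143.2,  86.7]), 23.4, 0.127)
0.18 [ 0.  -0.2  0.8] [494.4 142.7 106. ] 0.124
0.27 [-0.8  0.1  1.5] [499.2 142.  124.6] 0.121
0.37 [-3.1  2.   2.8] [505.8 140.9 143. ] 0.127
0.46 [-4.2  1.5  3.8] [514.4 139.7 161.4] 0.128
0.56 [-6.9  2.1  5.2] [524.3 138.2 178.4] 0.126
0.65 [-8.   1.4  7.6] [535.6 136.5 194.2] 0.122
0.75 [-11.1   1.8  10.8] [548.4 134.6 209. ] 0.128
0.84 [-11.1   0.1  11.8] [562.7 132.5 222.8] 0.127
0.94 [-9.6  0.5 12.6] [579.  130.1 235.2] 0.119
1.03 [-6.2 -0.4 10.6] [596.7 127.5 245.4] 0.122
1.13 [-4.2 -0.2  8.9] [614.7 124.7 253.8] 0.128
1.22 [-2.7 -0.8  7.1] [633.2 121.9 260.2] 0.125
(array([-2.7, -0.8,  7.1]), array([633.2, 121.9, 260.2]), 27.8, 0.125)
```

```bash
python3 - <<'E'
from h import *
ctrl.move_gripper(0.4); p=ctrl.read_state()['position']
ctrl.move_linear([p[0],p[1],330],120)
pre=list(rec(-330,-60))+[300]; ctrl.goto(pre,best(pre,np.degrees(YAW)+90)); ctrl.move_gripper(0.0)
for n in('top','side'):
    d=grab(n);W=cloud(d);im=d['image'];H,S,V=cv2.split(cv2.cvtColor(im,cv2.COLOR_RGB2HSV))
    c,s=np.cos(YAW),np.sin(YAW);R=np.array([[c,-s],[s,c]]);L=(W[...,:2]-rec(0,0))@R
    m=(L[...,0]>10)&(L[...,0]<115)&(L[...,1]>-45)&(L[...,1]<155)&(W[...,2]>85)&(W[...,2]<210)
    if m.sum()>50:
        N=np.linalg.svd(np.c_[L[m],W[...,2][m]]-np.r_[L[m].mean(0),W[...,2][m].mean()],full_matrices=0)[2][2]
        print(n,m.sum(),'N',N.round(3),'angle',np.degrees(np.arctan2(np.hypot(*N[:2]),abs(N[2]))))
    g=(H>40)&(H<85)&(S>90)&(V>50)&(abs(L[...,0]+55)<40)&(abs(L[...,1]-10)<40)
    for b,s_,cc in blobs(g,8): print('key',cc,s_[4],cast(d,[cc],58).round(1))
    print('key expected',rec(-55,10))
    save('scr_%s.png'%n,im[130:300,170:450] if n=='top' else im[120:300,200:420],2.8)
print(F())
E
```

```text
top 496 N [-0.94   0.006 -0.342] angle 69.99032160857932
key [244.21348315 208.48314607] 89 [[542.6  89.6  58. ]]
key expected [542.42060673  90.13031469]
side 161 N [-0.946  0.003 -0.324] angle 71.07286122876457
key [282.91304348 205.47826087] 23 [[540.2  82.5  58. ]]
key expected [542.42060673  90.13031469]
(array([ 0.8, -0.1, -0.6]), array([260.2,  60.6, 300. ]), 31.3, 0.003)
```

View pics/scr_top.png

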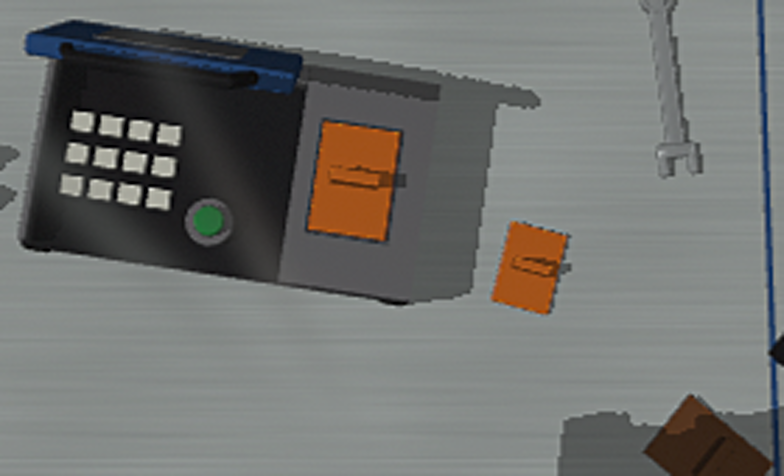

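View pics/scr_side.png

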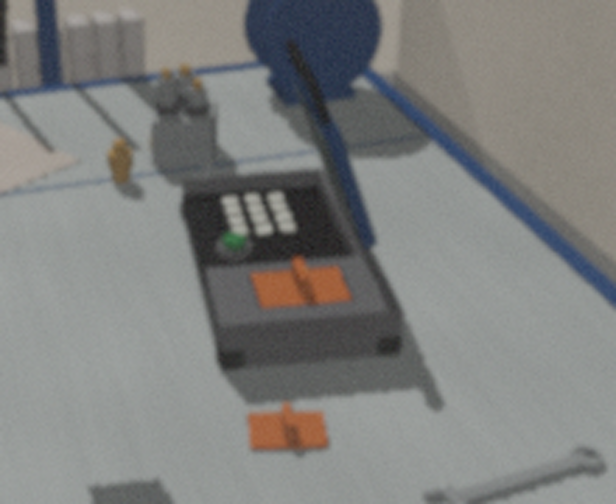

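The screen measures 70° from both views and is clear of the arm. The green key is at (542.5, 90), which matches the model. Now I press it with closed, slightly tilted fingers.

```bash
python3 - <<'E'
from h import *
T=12; ux=np.r_[rec(1,0)-rec(0,0),0]; zt=np.sin(np.radians(T))*ux+[0,0,-np.cos(np.radians(T))]
def P(z): return list(np.r_[rec(-55,10),z]-14*zt)
a=np.degrees(YAW)+90; q=best(P(110),a,T)
back=np.array(P(120))-90*ux; ctrl.goto(list(back),q)
ctrl.move_linear(P(90),100); ctrl.move_linear(P(64),60); f0=F()[0][2]; print(F())
for z in np.arange(62,46,-1):
    ctrl.move_linear(P(z),25); f=F(); print(z,f[0],f[1])
    if f[0][2]-f0>9: break
ctrl.wait(.2)
ctrl.move_linear(P(90),60); ctrl.move_linear(list(back),120)
pre=list(rec(-330,-60))+[300]; ctrl.goto(pre,q); ctrl.wait(.3)
for n in('top','side'):
    d=grab(n);W=cloud(d);im=d['image'];H,S,V=cv2.split(cv2.cvtColor(im,cv2.COLOR_RGB2HSV))
    c,s=np.cos(YAW),np.sin(YAW);R=np.array([[c,-s],[s,c]]);L=(W[...,:2]-rec(0,0))@R
    m=(L[...,0]>10)&(L[...,0]<115)&(L[...,1]>-45)&(L[...,1]<155)&(W[...,2]>85)&(W[...,2]<210)
    X=np.c_[L[m],W[...,2][m]];N=np.linalg.svd(X-X.mean(0),full_matrices=0)[2][2]
    print(n,m.sum(),'angle',np.degrees(np.arctan2(np.hypot(*N[:2]),abs(N[2]))))
    if n=='top':
        for b,s_,cc in blobs((H<14)&(S>170)&(V>60),700): print('cover',rect(b,d,60))
        k=(H>40)&(H<85)&(S>90)&(V>50)&(abs(L[...,0]+55)<30); print('key z',np.median(W[...,2][k]),k.sum())
        save('end.png',im[130:300,170:450],2.8)
print(F())
E
```

```text
(array([0.5, 0.3, 0.2]), array([539.2,  90.5,  77.1]), 34.0, 0.004)
62 [ 0.2 -0.3 -1.2] [539.7  90.6  75.9]
61 [ 0.   0.5 -0.5] [539.5  90.5  74.7]
60 [0.4 0.6 1.8] [539.8  90.6  73.9]
59 [-0.3 -0.3  1.5] [539.8  90.6  72.9]
58 [0.3 0.2 2.3] [539.8  90.6  71.9]
57 [-0.3 -0.7  2.8] [539.8  90.6  70.9]
56 [0.8 0.4 3.1] [539.8  90.6  69.8]
55 [ 0.4 -0.4  4.2] [539.8  90.6  68.9]
54 [-0.1  0.7  4.8] [539.8  90.6  67.8]
53 [-2.2 -0.5  9.4] [539.9  90.6  67.5]
top 497 angle 70.02702372687953
cover ((579.5872192382812, -41.41938018798828), (70.73739624023438, 99.97993469238281), 81.60773468017578)
key z 58.98126582836983 90
side 162 angle 71.2441797902541
(array([-0.4, -0.4,  0.5]), array([260.3,  60.6, 299.5]), 39.8, 0.004)
```

The key travelled about 6 mm to a hard stop at roughly 5 N and sprang back. The screen is still at 70° and the cover has not moved, so I'm handing in.

```bash
python3 -c "
from cell import ctrl
print(ctrl.finish_job())"
```

```text
the job is handed in; nothing more can be done
None
```

The job is handed in at about 40 s of the 67 s allowed: the cover is flush in the bay, the screen measures 70° and is released, and the start key was pressed fully and came back up; no verdict was returned.

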